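# Shut the sauce-pot box: fold the flap over and tuck it under the lip

## Task

Shut the steel sauce-pot box on the worktop: with the fingertips, push its open white flap over and press it down flat over the opening, then push it by its blue ridge towards the red lip until it is fully home with its free edge tucked beneath the lip, so that it stays shut by itself. Lift nothing, do not shove the box along the worktop, and leave the bottle, the mill and the tin standing where they are. Finish with the hand clear of everything.

Things in the scene. Friction and masses are not known exactly. Their poses are not given: they have to be found in the camera images.
- saucebox: Open steel box of sauce pots, 170 (x) x 130 (y) x 75 mm high, 3 to 4 kg, loose on the worktop. Origin: centre of its underside; x points from the hinge end to the end with the red lip, z up. The hinge pin lies along y, 70 mm to -x of the origin and 80 mm up when drawn back. The rim is 75 mm up; the lip's top, its highest point, about 96 mm.
- flap (a joint): Angle of the white flap (rad): 0 = flat over the opening (stop), 1.57 = upright. Starts at 1.0 to 1.4, leaning towards the lip. Stiff plate 113 mm long from hinge axis to free edge, 104 mm wide, 3 mm thick, centred on the axis. A spring (0.1 N m/rad, rest angle 1.3) lifts it again unless held down (1 to 3 N) or tucked; tucked, it rests against the lip at about 0.05.
- flap_slide (a joint): Travel of the hinge pin along its slots towards the lip (m): 0 = drawn back, 0.028 = fully home (stop). Takes about 6 N along the box's +x, stays where left. Starts at 0 to 0.003, where the folded flap just clears the lip. If the open flap is pushed near its hinge the pin may slide early and the flap land on top of the lip: push it beyond half its length.
- hinge (a point): Centre of the hinge pin, 80 mm above the worktop; moves with joint flap_slide. Its axes are those of the box.
- ridge (a point): Foot of the blue ridge, mid-length, on the flap's outer face (up when shut; facing the hinge end, away from the lip, when open), 80 mm from the hinge axis. The ridge is a straight bar across the flap, 90 mm long, 4 mm thick, 8.5 mm high. Axes turn with the flap: x from hinge to free edge, z out of the outer face.
- lip_mouth (a point): Mouth edge of the red lip, mid-width, 50 mm to +x of the box's origin and 86.5 mm up; axes of the box. The lip is 110 mm wide. Its mouth is flared up to about 93 mm above the worktop here, and narrows to a flat underside at 86.5 mm from 8 mm farther in, up to a riser 31 mm in. Fully home, the flap's free edge lies 21 mm past this point.
- oil: Amber bottle, 60 mm across, 190 mm high, loose. Origin: centre of its underside. Stands beside the box; to be left alone.
- mill: Dark wooden pepper mill, 54 mm across, 147 mm high, loose. Origin: centre of its underside. Stands beside the box; to be left alone.
- tin: Tin with a red label, 74 mm across, 80 mm high, loose. Origin: centre of its underside. Stands beyond the lip; to be left alone.

How it is judged:
By the outcome, as a careful person would: the job done as asked, in the order asked, and still so for the second after the job is handed in, with the robot touching nothing.
It also fails if it takes over 35 s, if anything falls off the work surface, if the arm or the gripper's body presses on something with over 40 N, if the wrist force passes 120 N, or if a joint passes its speed limit or range.

## Robot

A 7-joint arm with a two-finger parallel gripper is mounted at the origin on the work surface. World frame = base frame: x ahead of the robot, y to its left, z up, the work surface at z = 0. Lengths are in m, angles in rad, forces in N, time in s.
With the tool pointing down it reaches from about 0.4 to 0.85 m from the base axis. Payload 10.4 kg.
Tool frame: the origin (TCP) lies midway between the tips of the shut fingers; the grasp point (between the pads) lies 19 mm behind it; y points along the fingers, x is the direction in which the jaws open and shut, and the axes are right-handed (so a half turn about y gives the same grasp; the last joint's range is limited). The gripper opens to 85 mm and grips with 20 to 120 N. Pads are 22 mm wide; open, the fingers measure 114 mm over their backs; the gripper's body (76 mm by 85 mm) begins 54 mm behind the grasp point. The pads swing forward as they close: fully open they stand 13 mm farther back than shut.
Start: joints at [-1.219, 0.332, -0.065, 1.46, 0.022, 1.35, -0.088], TCP at [0.229, 0.582, 0.231] pointing down, gripper open.
Joint ranges: [-2.6, 2.6], [-0.5, 2.12], [-1.47, 1.34], [0.16, 2.42], [-1.27, 4.41], [0.06, 2.06], [-2.6, 2.6]. Speed limits (rad/s): [2.22, 2.22, 2.79, 2.79, 3.14, 3.14, 3.14].

## Interface

Orientations are given as a rotation vector (axis times angle).
In Python, from cell import manip, grab_frame, camera_info, ticket, search_frame, landmark_of gives the robot as it stands.
- The arm moves only by the tool servo_tool, never from a script. Its argument "deltas" is a list of rows, each a list of 3 entries, a list of its own where there are three numbers: the shift along the tool's x, y, z in cm, then the turn about the tool's y in rad, then the closure, from -1 (fully open) to 1 (shut). In form: [[[dx, dy, dz], yaw, grip], ...]. A call has 1 to 20 rows; each row is the pose to reach, as a shift and turn from the pose commanded when the call began, along the tool's axes at that moment; what a row does not reach only later rows make up. A row lasts 1/12 s, in which the tool goes at most 41.7 mm and 7.16 degrees, less where a joint would pass 70% of its speed; a pose out of reach is approached as far as the arm can. A call with a gripper value outside its range is refused whole. The fingers move at their own pace and stop on an object; "newtons" is the grip in N (left out, the last holds). Time passes only in rows, so rows that repeat a pose let the fingers close. It gives the time, the measured TCP pose, the force and the opening at its end, in the units of the state.
- manip.get_state(): the state, without advancing time (a new reading comes with each control period).
- grab_frame(name): name is "side" or "top"; returns (picture, depth): 420x560x3 uint8, red, green, blue; 420x560 float32, m along the optical axis (not along the pixel's ray), 0 where there is no reading.
- camera_info(name): a dict with "K" (3x3 intrinsics, pixels), "pose" (4x4, takes a point from camera to world coordinates). Camera axes: x right, y down, z forward; pixel columns grow to the right and rows downward; lengths in m; the calibration is good to about 2 mm. A picture is of the moment at which its call begins. camera_info takes no time and is no camera call.
- ticket.hand_in(): hands the job in, once; it reports no verdict.
Trained networks look in the newest picture that a camera, given by its name, has taken for a name from the list of things; names that differ only in an ending like _2 or _b are one class to them, and where a whole thing is asked for, a point or a joint stands for the part that bears it (a point fixed in the world has none). Each returns a list of dicts, best first, with "confidence" (0 to 1); they miss things now and then, are a little off and sometimes report something else, mostly with a low value. They report only what shows in the picture. A call takes as long as a camera call.
- search_frame(camera, label): "point" ([column, row] in pixels, amid what is visible of it).
- landmark_of(camera, label): "point" ([column, row] in pixels: a listed point, or the origin of a listed thing).
The state is a dict: "t": time; "joint_positions": joint angles; "qd": joint speeds; "joint_torque": joint torques, N m; "tool_pos": TCP position; "ee_rot": TCP orientation; "wrist_force": force on the tool from outside, world axes, zero at the start; "ft_torque": the same for the moment, N m; "width": finger opening in m.
Only numpy, scipy, OpenCV 4.12 (cv2) and the standard library are available. Lean on these libraries where they do the work, as an engineer would, in place of code of your own. Each camera call takes 0.05 s, during which the arm holds its last target. There are 200 camera calls.

## Working session

There is one attempt and no reset: what is moved stays moved. The work goes in short steps, Python scripts to look and compute and a tool call to move; the robot and the scene stay as the last step left them, time stands still between calls to the robot, and variables do not carry over. Pictures are saved under pics/ and viewed, about 8 in all and at most 12, crops included, and the job is handed in when it is done.

Besides the shell and the picture viewer there is one more tool, called after ">>>" in YAML: its name, and indented under it one key for each argument. servo_tool: Moves the arm, as the interface text tells. Its arguments: {"type":"object","properties":{"deltas":{"type":"array","items":{"type":"array"}},"newtons":{"type":"number"}},"required":["deltas"]}

```bash
mkdir -p pics; cat > h.py <<'E'
import numpy as np, cv2
from cell import *
from scipy.spatial.transform import Rotation as R
def px2w(cam,depth,u,v):
    c=camera_info(cam);K=np.array(c["K"]);P=np.array(c["pose"])
    z=depth[int(round(v)),int(round(u))]
    p=np.linalg.inv(K)@[u,v,1]*z
    return P[:3,:3]@p+P[:3,3]
def cloud(cam,depth):
    c=camera_info(cam);K=np.array(c["K"]);P=np.array(c["pose"])
    v,u=np.mgrid[:depth.shape[0],:depth.shape[1]]
    p=np.stack([u,v,np.ones_like(u)],-1)@np.linalg.inv(K).T*depth[...,None]
    return p@P[:3,:3].T+P[:3,3]
def ray_at_z(cam,u,v,z):
    c=camera_info(cam);K=np.array(c["K"]);P=np.array(c["pose"])
    d=P[:3,:3]@(np.linalg.inv(K)@[u,v,1]);o=P[:3,3]
    return o+d*(z-o[2])/d[2]
def save(n,im): cv2.imwrite(f"pics/{n}.png",im[...,::-1])
E
python3 - <<'E'
from h import *
np.set_printoptions(precision=3,suppress=True)
s=manip.get_state();print(s["t"],s["tool_pos"],R.from_rotvec(s["ee_rot"]).as_matrix())
for c in("top","side"):
    im,d=grab_frame(c);save(c+"0",im);print(c,np.array(camera_info(c)["pose"])[:3])
    for l in("saucebox","oil","mill","tin","hinge","ridge","lip_mouth"):
        r=landmark_of(c,l)
        for q in r[:1]:
            u,v=q["point"];print(l,round(q["confidence"],2),np.round(q["point"]),px2w(c,d,u,v),end=" ")
            z={"hinge":.08,"lip_mouth":.0865}.get(l,0);print(ray_at_z(c,u,v,z))
E
```

```text
0.0 [0.229 0.581 0.231] [[ 0.366 -0.    -0.931]
 [ 0.931 -0.001  0.366]
 [-0.001 -1.    -0.   ]]
top [[ 0.027 -0.988  0.154  0.465]
 [-1.    -0.029 -0.009  0.052]
 [ 0.013 -0.154 -0.988  1.106]]
saucebox 0.58 [328. 256.] [ 0.526 -0.065  0.036] [ 0.528 -0.069  0.   ]
oil 0.59 [387. 293.] [ 0.448 -0.186  0.101] [ 0.446 -0.21   0.   ]
mill 0.93 [257. 248.] [0.533 0.094 0.147] [0.543 0.1   0.   ]
tin 0.71 [346. 183.] [ 0.69  -0.098  0.081] [ 0.708 -0.11   0.   ]
hinge 0.67 [323. 281.] [ 0.469 -0.048  0.099] [ 0.469 -0.05   0.08 ]
ridge 0.81 [327. 276.] [ 0.479 -0.051  0.162] [ 0.481 -0.069  0.   ]
lip_mouth 0.61 [337. 232.] [ 0.582 -0.085  0.036] [ 0.577 -0.079  0.087]
side [[-0.879 -0.34   0.333  0.369]
 [-0.476  0.651 -0.591  0.553]
 [-0.015 -0.678 -0.734  0.702]]
saucebox 0.62 [352. 225.] [0.505 0.005 0.089] [ 0.524 -0.074 -0.   ]
oil 0.77 [402. 199.] [ 0.444 -0.184  0.026] [ 0.447 -0.213  0.   ]
mill 0.97 [318. 276.] [0.525 0.12  0.041] [0.535 0.092 0.   ]
tin 0.92 [286. 194.] [ 0.696 -0.069  0.029] [ 0.71  -0.096  0.   ]
hinge 0.72 [381. 216.] [ 0.463 -0.051  0.084] [ 0.464 -0.056  0.08 ]
ridge 0.65 [381. 185.] [ 0.478 -0.055  0.162] [ 0.511 -0.237  0.   ]
lip_mouth 0.93 [334. 190.] [ 0.599 -0.132  0.033] [ 0.581 -0.077  0.087]
```

```bash
python3 - <<'E'
import cv2,numpy as np
a=cv2.imread("pics/top0.png")[130:360,200:450];b=cv2.imread("pics/side0.png")[100:330,230:480]
cv2.imwrite("pics/both0.png",cv2.resize(np.hstack([a,b]),(800,368)))
from h import *
for cam in("top","side"):
    im,d=grab_frame(cam);c=cloud(cam,d);i=im.astype(int)
    roi=(abs(c[...,0]-.52)<.12)&(abs(c[...,1]+.065)<.11)&(c[...,2]>.02)
    red=roi&(i[...,0]>i[...,1]+60)&(i[...,0]>i[...,2]+60)&(c[...,0]<.635)
    blue=roi&(i[...,2]>i[...,0]+40)
    for n,m in(("red",red),("blue",blue)):
        p=c[m]
        if len(p)<10: print(cam,n,len(p));continue
        mu=np.median(p,0);rect=cv2.minAreaRect(p[:,:2].astype(np.float32))
        print(cam,n,len(p),mu.round(4),np.round(rect[0],4),np.round(rect[1],3),rect[2],np.percentile(p[:,2],[5,95]).round(3))
    w=c[roi&(c[...,2]>.082)&(i.min(-1)>150)&(i.max(-1)-i.min(-1)<40)]
    if len(w)>30:
        m=w.mean(0);U,S,V=np.linalg.svd(w-m,full_matrices=False);print(cam,"white",len(w),m.round(4),V.round(3).tolist(),w.min(0).round(3),w.max(0).round(3))
    g=c[roi&(c[...,2]>.065)&(c[...,2]<.079)]
    r=cv2.minAreaRect(g[:,:2].astype(np.float32));print("rim",len(g),r)
E
```

```text
top red 681 [ 0.5971 -0.085   0.0905] [ 0.5417 -0.0702] [0.108 0.146] 75.39366912841797 [0.087 0.095]
top blue 163 [ 0.4781 -0.0542  0.1617] [ 0.4785 -0.0539] [0.088 0.008] 75.69142150878906 [0.159 0.164]
top white 75 [ 0.4681 -0.0581  0.109 ] [[-0.267, 0.031, -0.963], [0.238, 0.971, -0.035], [0.934, -0.239, -0.266]] [ 0.45  -0.106  0.082] [ 0.504 -0.01   0.194]
rim 373 ((0.5312166810035706, -0.06844735145568848), (0.13059186935424805, 0.17010699212551117), 75.61302947998047)
side red 627 [ 0.5928 -0.0772  0.0899] [ 0.5358 -0.0683] [0.117 0.161] 73.09750366210938 [0.034 0.095]
side blue 134 [ 0.4783 -0.0505  0.1612] [ 0.4779 -0.0543] [0.091 0.008] 75.76570129394531 [0.159 0.163]
side white 84 [ 0.4684 -0.0543  0.1083] [[-0.282, -0.033, -0.959], [-0.216, -0.972, 0.097], [-0.935, 0.234, 0.267]] [ 0.45  -0.099  0.082] [ 0.503 -0.008  0.191]
rim 637 ((0.530742883682251, -0.06649788469076157), (0.13407306373119354, 0.17076317965984344), 75.78575897216797)
```

View pics/both0.png

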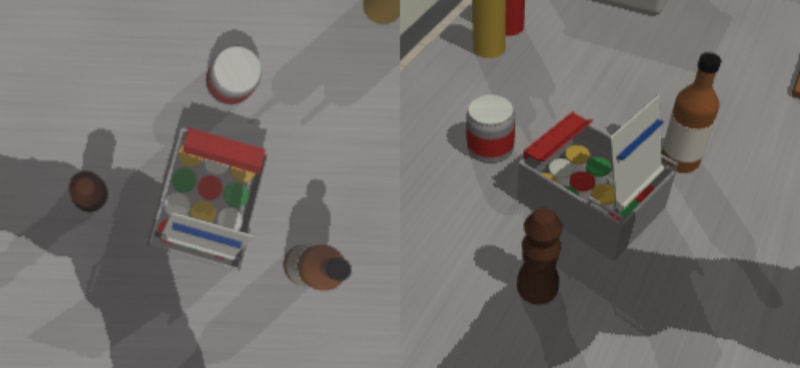

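The top view shows the box with its lip at about (225,150) in the crop, leaning flap and ridge at about (205,235), mill at left, bottle at right, tin beyond the lip. The networks, colours and rim all agree: box centre (0.531, -0.0675), yaw -14.4°, flap at 1.29 rad. The fingers will go shut behind the flap.

>>> servo_tool:
  deltas:
    - [[-2.5,0,-2.1],-0.04,1]
    - [[-6,0,-5],-0.124,1]
    - [[-9,0,-7.6],-0.124,1]
    - [[-12,0,-10.1],-0.124,1]
    - [[-15,0,-12.7],-0.124,1]
    - [[-18,0,-15.2],-0.124,1]
    - [[-21,0,-17.7],-0.124,1]
    - [[-24,0,-20.3],-0.124,1]
    - [[-27,0,-22.8],-0.124,1]
    - [[-30,0,-25.3],-0.124,1]
    - [[-33,0,-27.8],-0.124,1]
    - [[-36,0,-30.4],-0.124,1]
    - [[-39,0,-32.9],-0.124,1]
    - [[-42,0,-35.4],-0.124,1]
    - [[-45,0,-38],-0.124,1]
    - [[-48,0,-40.5],-0.124,1]
    - [[-50.5,0,-42.6],-0.124,1]
    - [[-50.5,0,-42.6],-0.124,1]
    - [[-50.5,0,-42.6],-0.124,1]
    - [[-50.5,0,-42.6],-0.124,1]
  newtons: 30

```text
t: 2.57
tool_pos: [0.4402, -0.0437, 0.2313]
ee_rot: [-1.317, -1.023, 1.022]
wrist_force: [0.1, 0.8, 0.3]
width: -0.0002
```

>>> servo_tool:
  deltas:
    - [[0,2,0],0,1]
    - [[0,4,0],0,1]
    - [[0,6,0],0,1]
    - [[0,7.5,0],0,1]
    - [[0,8.1,0],0,1]
    - [[0,8.1,0],0,1]

```text
t: 3.07
tool_pos: [0.4395, -0.0432, 0.1493]
ee_rot: [-1.316, -1.022, 1.025]
wrist_force: [-0.5, 0.5, 0.6]
width: -0.0002
```

```bash
cat > look.py <<'E'
from h import *
import sys
np.set_printoptions(precision=4,suppress=True)
n=sys.argv[1];s=manip.get_state();H=np.array([.4651,-.0506]);u=np.array([.969,-.2487]);v=np.array([.2487,.969])
M=R.from_rotvec(s["ee_rot"]).as_matrix();t=np.array(s["tool_pos"])
print(s["t"],t,"s,l",(t[:2]-H)@u,(t[:2]-H)@v,"z.u",-M[:2,2]@u,"x.v",M[:2,0]@v,"F",s["wrist_force"])
ims=[]
for cam in("top","side"):
    im,d=grab_frame(cam);c=cloud(cam,d);i=im.astype(int)
    w=c[...,:2]-H;S=w@u;L=w@v
    b=(i[...,2]>i[...,0]+40)&(abs(S-.04)<.1)&(abs(L)<.06)&(c[...,2]>.075)
    if b.sum()>5:print(cam,"ridge s,l,z",b.sum(),np.median(S[b]),np.median(L[b]),np.median(c[b][:,2]))
    r=(i[...,0]>i[...,1]+60)&(i[...,0]>i[...,2]+60)&(abs(S-.13)<.025)&(abs(L)<.06)&(c[...,2]>.084)
    print(cam,"lip s,l,z",r.sum(),np.median(S[r]),np.median(L[r]),np.median(c[r][:,2]))
    K=np.array(camera_info(cam)["K"])
    ims.append(im[140:320,250:420] if cam=="top" else im[120:300,260:430])
save(n,cv2.resize(np.hstack(ims),(800,424)))
E
python3 look.py l1
```

```text
3.0667 [ 0.4395 -0.0432  0.1493] s,l -0.02665920756980105 0.0007688475529569852 z.u 1.0004013922262902 x.v 1.0004032246344168 F [-0.492   0.4572  0.6496]
top lip s,l,z 0 nan nan nan
side ridge s,l,z 71 0.012388486060355865 0.020196524999172235 0.16097614212550715
side lip s,l,z 129 0.13634662749099147 0.0004712451268095435 0.09000993372302846
  return _methods._mean(a, axis=axis, dtype=dtype,
  ret = ret.dtype.type(ret / rcount)
```

View pics/l1.png

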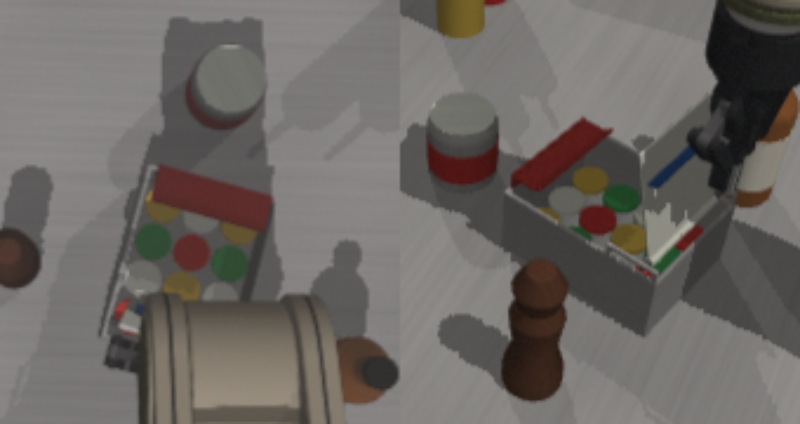

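>>> servo_tool:
  deltas:
    - [[0,0.05,-1.4],0,1]
    - [[0,0.16,-2.77],0,1]
    - [[0,0.4,-3.5],0,1]
    - [[0,0.62,-4.22],0,1]
    - [[0,1.0,-4.95],0,1]
    - [[0,1.36,-5.64],0,1]
    - [[0,1.83,-6.25],0,1]
    - [[0,2.31,-6.83],0,1]
    - [[0,2.31,-6.83],0,1]

```text
t: 3.92
tool_pos: [0.5068, -0.0614, 0.1262]
ee_rot: [-1.317, -1.021, 1.023]
wrist_force: [-0.4, -0.7, -0.3]
width: -0.0
```

```bash
python3 look.py l2 2>/dev/null
```

```text
3.9167 [ 0.5068 -0.0614  0.1262] s,l 0.043135184917555955 -8.04758331780488e-05 z.u 1.0004059007497395 x.v 1.0004058295552936 F [-0.3735 -0.709  -0.2677]
top lip s,l,z 16 0.14286921277438003 0.05097999276850381 0.09027476250691169
side ridge s,l,z 22 0.056136652141207985 0.02880062278594825 0.1382581781102839
side lip s,l,z 169 0.13870923023157497 -0.0035965761870396717 0.0898657239306303
```

View pics/l2.png

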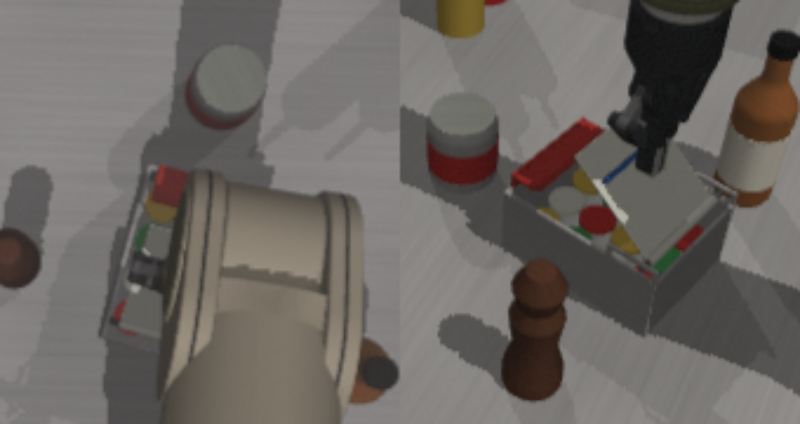

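The side view shows the flap folding to about 0.65 rad, with the fingertip just behind the blue ridge at about (650,160) and no early slide. I'll continue down to flat.

>>> servo_tool:
  deltas:
    - [[0,0.6,-0.35],0,1]
    - [[0,1.13,-0.66],0,1]
    - [[0,1.6,-0.9],0,1]
    - [[0,2.08,-1.11],0,1]
    - [[0,2.58,-1.28],0,1]
    - [[0,3.08,-1.42],0,1]
    - [[0,3.45,-1.5],0,1]
    - [[0,3.77,-1.54],0,1]
    - [[0,4.1,-1.56],0,1]
    - [[0,4.35,-1.58],0,1]
    - [[0,4.5,-1.59],0,1]
    - [[0,4.5,-1.59],0,1]
    - [[0,4.5,-1.59],0,1]

```text
t: 5.1
tool_pos: [0.5217, -0.0651, 0.0821]
ee_rot: [-1.317, -1.022, 1.023]
wrist_force: [-0.4, 0.1, 0.6]
width: -0.0003
```

>>> servo_tool:
  deltas:
    - [[0,0.1,0],0,1]
    - [[0,0.15,0],0,1]
    - [[0,0.15,0],0,1]

```text
t: 5.35
tool_pos: [0.5218, -0.0651, 0.0809]
ee_rot: [-1.317, -1.022, 1.022]
wrist_force: [-1.9, 1.3, 6.9]
width: -0.0001
```

```bash
python3 look.py l3 2>/dev/null
```

```text
5.35 [ 0.5218 -0.0651  0.0809] s,l 0.05852541810201707 1.730209475487953e-05 z.u 1.0004061158639155 x.v 1.000406133899852 F [-1.9442  1.3117  6.8907]
top lip s,l,z 0 nan nan nan
side ridge s,l,z 27 0.07857650382947196 0.02002903957448603 0.08915228129188046
side lip s,l,z 211 0.13708162376977415 -0.018619268759442722 0.09001144748607914
```

View pics/l3.png

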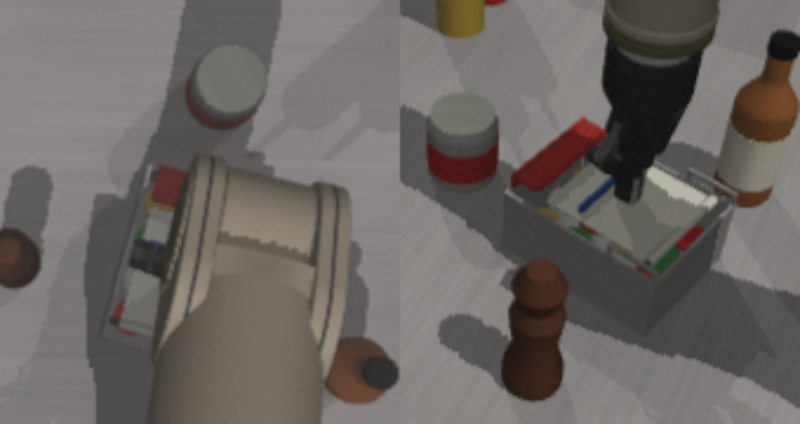

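The flap is flat, clear of the lip, under about 7 N, with the fingertip behind the ridge. Next I push toward the lip in stages.

>>> servo_tool:
  deltas:
    - [[0,0,-0.2],0,1]
    - [[0,0,-0.4],0,1]
    - [[0,0,-0.6],0,1]
    - [[0,0,-0.8],0,1]
    - [[0,0,-1.0],0,1]
    - [[0,0,-1.2],0,1]
    - [[0,0,-1.4],0,1]
    - [[0,0,-1.4],0,1]

```text
t: 6.12
tool_pos: [0.5348, -0.0685, 0.0808]
ee_rot: [-1.316, -1.021, 1.023]
wrist_force: [-4.2, 0.1, 8.2]
width: -0.0001
```

```bash
python3 look.py l4 2>/dev/null
```

```text
6.1167 [ 0.5348 -0.0685  0.0808] s,l 0.07197537197880712 3.3246662811481766e-05 z.u 1.0004041454337864 x.v 1.000406137197902 F [-4.1951  0.1179  8.2183]
top lip s,l,z 0 nan nan nan
side ridge s,l,z 28 0.09097269091961563 0.02186859602669862 0.08905032226603843
side lip s,l,z 157 0.13985542921330227 -0.0012291069207962656 0.0899987099257109
```

>>> servo_tool:
  deltas:
    - [[0,-0.04,-0.2],0,1]
    - [[0,-0.05,-0.4],0,1]
    - [[0,-0.05,-0.6],0,1]
    - [[0,-0.05,-0.8],0,1]
    - [[0,-0.05,-1.0],0,1]
    - [[0,-0.05,-1.0],0,1]

```text
t: 6.72
tool_pos: [0.5447, -0.071, 0.0809]
ee_rot: [-1.316, -1.021, 1.023]
wrist_force: [-5.0, 2.1, 5.3]
width: -0.0001
```

```bash
python3 look.py l5 2>/dev/null
```

```text
6.7167 [ 0.5447 -0.071   0.0809] s,l 0.08221919982967563 3.597448177085887e-05 z.u 1.0004047293003617 x.v 1.0004061513497 F [-5.0201  2.0615  5.328 ]
top lip s,l,z 0 nan nan nan
side ridge s,l,z 22 0.09390834540791534 0.026127033603243296 0.0889738453484471
side lip s,l,z 82 0.14013945997223565 0.00973551298419465 0.09004079277520893
```

View pics/l5.png

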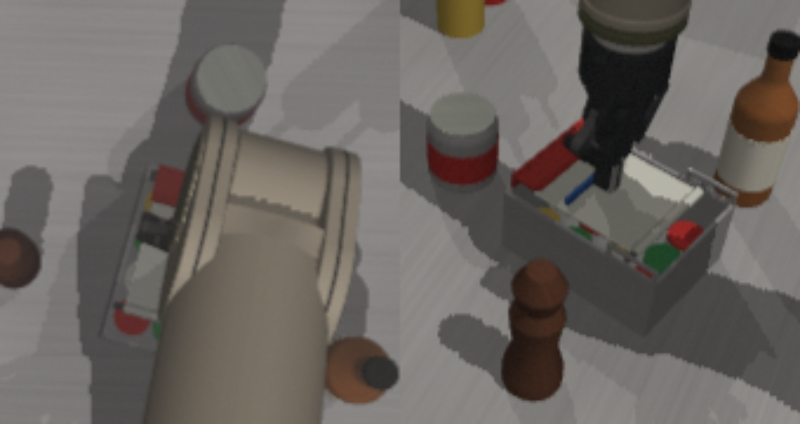

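Contact with the ridge is made: it moved with the fingers to s≈94 mm, about 12 mm short of home. I continue slowly, watching the force.

>>> servo_tool:
  deltas:
    - [[0,0,-0.2],0,1]
    - [[0,0,-0.4],0,1]
    - [[0,0,-0.6],0,1]
    - [[0,0,-0.8],0,1]
    - [[0,0,-0.9],0,1]
    - [[0,0,-0.9],0,1]

```text
t: 7.32
tool_pos: [0.5534, -0.0732, 0.0809]
ee_rot: [-1.316, -1.022, 1.023]
wrist_force: [-4.8, 2.2, 5.0]
width: 0.0001
```

```bash
python3 look.py l6 2>/dev/null
```

```text
7.3167 [ 0.5534 -0.0732  0.0809] s,l 0.09118390222703628 6.837465682983651e-05 z.u 1.000404836250138 x.v 1.000406146371486 F [-4.766   2.2418  4.9838]
top lip s,l,z 0 nan nan nan
side ridge s,l,z 22 0.10281461643284087 0.026456219937122383 0.08895830466405719
side lip s,l,z 76 0.13687360220633663 0.017602457167330166 0.08980238715251693
```

Moving with the ridge at about 5 N. Now 1 mm at a time until the stop.

>>> servo_tool:
  deltas:
    - [[0,0,-0.1],0,1]
    - [[0,0,-0.2],0,1]
    - [[0,0,-0.2],0,1]

```text
t: 7.67
tool_pos: [0.5547, -0.0735, 0.0808]
ee_rot: [-1.315, -1.021, 1.024]
wrist_force: [-6.4, 1.9, 6.7]
width: -0.0001
```

>>> servo_tool:
  deltas:
    - [[0,0,-0.05],0,1]
    - [[0,0,-0.1],0,1]
    - [[0,0,-0.1],0,1]

```text
t: 7.92
tool_pos: [0.5548, -0.0736, 0.0805]
ee_rot: [-1.313, -1.019, 1.024]
wrist_force: [-11.3, 3.3, 7.6]
width: 0.0002
```

The force rose to 12 N with no further motion, so this is the stop. I ease off, lift straight up and look.

>>> servo_tool:
  deltas:
    - [[0,-0.1,0.1],0,1]
    - [[0,-0.3,0.2],0,1]
    - [[0,-1,0.2],0,1]
    - [[0,-3,0.2],0,1]
    - [[0,-6,0.2],0,1]
    - [[0,-9,0.2],0,1]
    - [[0,-12,0.2],0,1]
    - [[3,-15,1],0,1]
    - [[6,-15,3],0,1]
    - [[9,-15,5],0,1]
    - [[12,-15,8],0,1]
    - [[15,-15,10],0,1]
    - [[18,-15,10],0,1]
    - [[20,-15,10],0,1]
    - [[20,-15,10],0,1]

```text
t: 9.17
tool_pos: [0.5101, 0.1491, 0.2314]
ee_rot: [-1.315, -1.028, 1.026]
wrist_force: [-0.4, -0.3, 0.0]
width: -0.0002
```

```bash
python3 look.py l7 2>/dev/null
python3 - <<'E'
from h import *
for cam in("top","side"):
    im,d=grab_frame(cam);c=cloud(cam,d)
    for l in("oil","mill","tin","saucebox","hinge"):
        r=landmark_of(cam,l)
        if r:print(cam,l,ray_at_z(cam,*r[0]["point"],.08 if l=="hinge" else 0).round(3))
    g=c[(abs(c[...,0]-.52)<.12)&(abs(c[...,1]+.065)<.11)&(c[...,2]>.065)&(c[...,2]<.079)]
    print(cv2.minAreaRect(g[:,:2].astype(np.float32)))
E
```

```text
9.1667 [0.5101 0.1491 0.2314] s,l -0.006035630655021661 0.20473042172181616 z.u 1.0003870282836531 x.v 1.0003867933436619 F [-0.3507 -0.2698  0.0259]
top ridge s,l,z 51 0.10514653978155414 -0.012764252782107596 0.09373050486414103
top lip s,l,z 598 0.13820744510117106 -0.005077590736714538 0.09058403742439869
side lip s,l,z 0 nan nan nan
top oil [ 0.447 -0.206  0.   ]
top mill [0.545 0.105 0.   ]
top tin [ 0.709 -0.108  0.   ]
top saucebox [ 0.535 -0.069  0.   ]
top hinge [ 0.491 -0.063  0.08 ]
((0.5311794877052307, -0.06843794137239456), (0.13056330382823944, 0.17006438970565796), 75.68659973144531)
side oil [ 0.442 -0.202  0.   ]
side mill [0.536 0.105 0.   ]
side tin [ 0.709 -0.109  0.   ]
side saucebox [ 0.522 -0.054  0.   ]
side hinge [ 0.49 -0.06  0.08]
((0.5299241542816162, -0.06671123206615448), (0.13367654383182526, 0.169547438621521), 75.58222198486328)
```

View pics/l7.png

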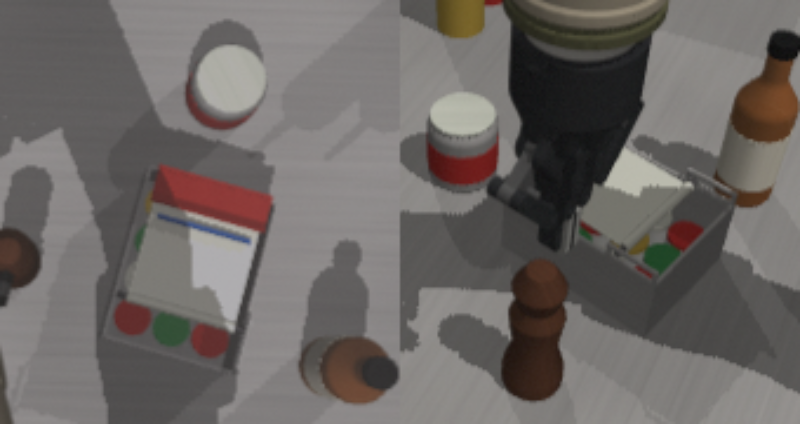

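>>> servo_tool:
  deltas:
    - [[3,0,0],0,1]
    - [[6,0,0],0,1]
    - [[9,0,0],0,1]
    - [[12,0,0],0,1]
    - [[15,0,0],0,1]
    - [[18,0,0],0,1]
    - [[20,0,0],0,1]
    - [[20,0,0],0,1]

```text
t: 10.53
tool_pos: [0.5581, 0.3435, 0.2299]
ee_rot: [-1.314, -1.026, 1.027]
wrist_force: [-0.0, 0.1, -0.9]
width: 0.0002
```

```bash
python3 - <<'E'
from h import *
np.set_printoptions(precision=4,suppress=True)
C=np.array([.5308,-.0675]);th=np.deg2rad(-14.35);u=np.array([np.cos(th),np.sin(th)]);v=np.array([-u[1],u[0]])
for cam in("top","side"):
    im,d=grab_frame(cam);c=cloud(cam,d);i=im.astype(int);w=c[...,:2]-C;S=w@u;L=w@v;Z=c[...,2]
    b=(i[...,2]>i[...,0]+30)&(abs(S)<.1)&(abs(L)<.05)&(Z>.085)
    r=(i[...,0]>i[...,1]+50)&(i[...,0]>i[...,2]+50)&(abs(S-.06)<.035)&(abs(L)<.05)&(Z>.084)
    box=(abs(S)<.1)&(abs(L)<.08)&(Z>.07)&(Z<.078)
    print(cam,"ridge",b.sum(),S[b].mean(),Z[b].mean(),"lip",np.percentile(S[r],[1,50,99]),"rim S",np.percentile(S[box],[1,99]),"L",np.percentile(L[box],[1,99]))
    for s0 in np.arange(-.05,.04,.015):
        m=(abs(S-s0)<.005)&(abs(L)<.04);print("  ",round(s0,3),np.median(Z[m]).round(4),end="")
    print()
    im2=im[140:280,270:410] if cam=="top" else im[130:270,270:410]
    save("z"+cam,cv2.resize(im2,(400,400),interpolation=cv2.INTER_CUBIC))
cv2.imwrite("pics/fin.png",np.hstack([cv2.imread("pics/ztop.png"),cv2.imread("pics/zside.png")]))
E
```

```text
top ridge 78 0.03748330786837167 0.0936647696699346 lip [0.0497 0.0673 0.0844] rim S [-0.0842  0.0847] L [-0.0655  0.0644]
   -0.05 0.0356   -0.035 0.0829   -0.02 0.0836   -0.005 0.0837   0.01 0.0845   0.025 0.0849
side ridge 107 0.036379046062442286 0.09104105625820849 lip [0.0488 0.0677 0.084 ] rim S [-0.0854  0.0835] L [-0.0652  0.067 ]
   -0.05 0.0362   -0.035 0.081   -0.02 0.0829   -0.005 0.0834   0.01 0.0836   0.025 0.0847
```

View pics/fin.png

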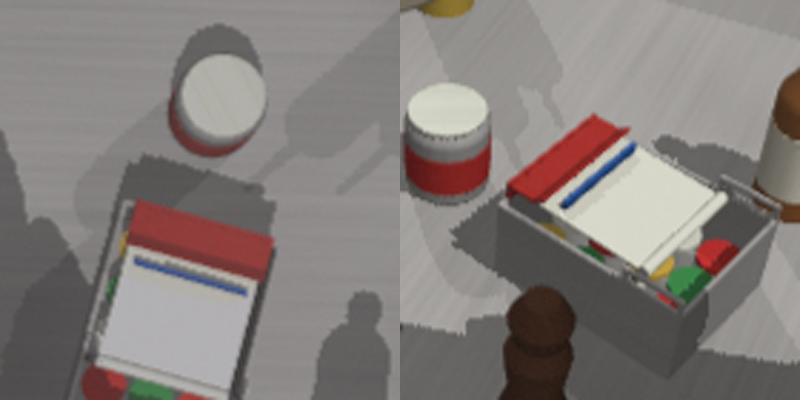

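```bash
python3 -c "
from cell import *
print(ticket.hand_in())"
```

```text
the job is handed in; nothing more can be done
None
```

The box is shut: the white flap is flat over the opening, pushed fully home, with its free edge tucked under the red lip, and I've handed the job in. I folded the flap over with the shut fingertips from behind the ridge and pressed it flat at about 7 N. I then slid it towards the lip until it hit the stop, where the force rose to about 12 N with no further motion. After that I lifted clear, at about 10.5 s of the 35 s allowed.

**Last checks, with the hand about 0.4 m away:**
- **Flap home:** the top camera put the ridge 37.5 mm from the box centre, against about 38 mm expected fully home. The side camera read 36.4 mm, which is within calibration error. The flap rests at a slight tilt, as expected when tucked, and stayed down after release.
- **Box:** it has not moved, within about 1 mm by its rim.
- **Bottle, mill and tin:** all are still standing, and nothing touched them. The networks' positions for the bottle and mill differ by up to about 13 mm between looks, which I take as detection noise.

Part of the first stretch of the slide came from friction under the pressing fingertip, before it reached the ridge. The rest was pushed by the ridge.

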